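# Shuttle the watch under the press and hold the third click

### The job

Slide the carriage of the small blue press (the plate with the black handle) to the right, fully home against the stop, so that the watch stands under the plunger. Then press the red palm knob straight down past the first two clicks to the third, where the red ring meets the steel collar (not on down to the bottom stop), and finish while still holding it down there against its spring, so that the glass stays pressed. Leave the other things on the bench where they are.

Things in the scene. Friction and masses are not known exactly. Their poses are not given: they have to be found in the camera images.
- glass_press: Bench press, fixed: grey base 12 mm thick (x -55 to 105, y -80 to 265 mm), blue column to +x (away from the robot), blue head 64 mm wide, top z = 145 mm, steel collar on it, top z = 150 mm. Origin on the plunger axis at bench level; z up; y is the slide direction: the carriage goes out to +y (robot's left), home to -y. Its x points away from the robot, yaw up to 0.3 rad either way.
- carriage (a joint): Carriage position along the press's y axis in m: 0 = fully home against the dark steel stop (watch under the plunger), 0.105 = fully out. Starts 0.05 to 0.10 out. No spring; sliding friction about 2 N (stays where it is left).
- handle_top (a point): Centre of the top of the carriage's black upright handle: post 18 mm in diameter, to be pinched from above or pushed from its outer (+y) side at z = 35 to 70 mm; top at z = 75 mm. Stands on the aluminium carriage plate (76 mm wide, top z = 28 mm), 150 mm to +y of the watch's centre, so 150 mm from the plunger axis when home.
- watch_carriage: The carriage with its black handle and, in a nest, the round steel watch, 42 mm across, fixed to it (its glass at z = 42 mm). Origin at bench level below the watch's centre; axes as the press. The watch is under the plunger when home.
- ram (a joint): Plunger travel down in m: 0 = up; clicks at 0.015, 0.030, 0.045 (white, yellow, red ring on the stem level with the collar top); hard bottom stop at 0.056. Spring return: let go anywhere, it rises; the clicks do not hold it. Takes about 6 N at the top, about 13 N at the third click, with a bump of 1 to 2 N before each click.
- knob_top (a point): Centre of the flat top (30 mm across) of the red mushroom palm knob, 48 mm in diameter, on the plunger axis: z = 225 mm above the bench at rest, 180 mm at the third click. Nothing on the press stands higher.
- palm_knob: The red palm knob with its steel plunger stem. Origin on the plunger axis, at bench level when at rest, going down with the plunger; its top is 225 mm above its origin.
- pressing_pad: White round pad, 28 mm across, on a soft spring at the foot of the plunger; with the plunger up its face is 33 mm above the watch glass, so it touches the glass at ram 0.033 and then yields. Origin on the plunger axis, 75 mm below the pad's face.
- eye_loupe: Black eye loupe, 37 mm across, 32 mm high, loose, behind the press on the right; leave alone. Origin under its centre.
- blue_cap_bottle: White bottle with blue cap, 35 mm across, 68 mm high, loose, behind the press; leave alone. Origin under its centre.
- black_lid_jar: Jar with black lid, 60 mm across, 36 mm high, loose, behind the press; leave alone. Origin under its centre.
- pliers: Pliers, 63 x 114 x 10 mm, lying loose in front of the press; leave alone. Origin under the centre.
- red_driver: Small red and black screwdriver, 132 mm long, 13 mm thick, lying loose near the front; leave alone. Origin under the centre.
- movement_holder: Small steel movement holder, 34 x 61 x 10 mm, loose, to the right behind the press; leave alone. Origin under its centre.

How it is judged:
On the way, in this order (a step that is already met when the one before it is completed fails the run):
1. the carriage is fully home against its stop (within 4 mm) (value of joint carriage below 0.004 m), for 0.2 s.
2. the fingers hold the palm knob at the third click, the pad pressing the watch glass (value of joint ram between 0.0405 and 0.0505 m and contact force between the fingers and palm_knob above 2 N and contact force between pressing_pad and watch_carriage above 1 N and value of joint carriage below 0.004 m), for 0.5 s.
At the end, for the whole second after the job is handed in: The carriage is within 4 mm of its home stop; the fingers push the palm knob with more than 2 N and hold the plunger at the third click (travel 40.5 to 50.5 mm), at rest; the pad presses the watch glass with more than 1 N (all of step 2 and velocity of joint ram between -0.01 and 0.01 m/s); the arm keeps its last pose, push and grip.
It fails at once if the plunger is pressed down (over 8 mm) while the carriage is not home (value of joint ram above 0.008 m and value of joint carriage above 0.006 m).
It fails at once if the plunger is driven down to its bottom stop (over 54 mm) (value of joint ram above 0.054 m).
It fails at once if another thing on the bench is moved more than 20 mm (distance of any of eye_loupe, blue_cap_bottle, black_lid_jar, pliers, red_driver, movement_holder from where it was at the start of the episode above 0.02 m).
It also fails if it takes over 45 s, if anything falls off the work surface, if the arm or the gripper's body presses on something with over 40 N, if the wrist force passes 120 N, or if a joint passes its speed limit or range.

### The arm

A 6-joint arm with a two-finger parallel gripper is mounted at the origin on a cart in front of the work surface, level with it; the furniture and walls round the work are solid. World frame = base frame: x ahead of the robot, y to its left, z up, the work surface at z = 0. Lengths are in m, angles in rad, forces in N, time in s.
With the tool pointing down it reaches from about 0.225 to 0.875 m from the base axis. Payload 3.4 kg.
Tool frame: the origin (TCP) lies at the very end of the fingers, on their centre line; the grasp point (between the pads) lies behind it (manip.grasp_offset is the z of the grasp point in the tool frame, in m); z points along the fingers, y is the line along which they close (so a half turn about z gives the same grasp; the last joint's range is limited). The gripper opens to 85 mm and grips with 20 to 120 N. Pads are 22 mm wide; open, the fingers measure 114 mm over their backs; the gripper's body (76 mm by 85 mm) begins 54 mm behind the grasp point. The pads swing forward as they close: fully open they stand 13 mm farther back than shut.
Start: joints at [1.081, 0.276, 1.505, -0, 1.361, -0.121], TCP at [0.207, 0.536, 0.231] pointing down, gripper open.
Joint ranges: [-2.89, 2.89], [-0.75, 2.08], [0.22, 2.7], [-1.18, 4.32], [0.11, 2.71], [-2.7, 2.7]. Speed limits (rad/s): [2.57, 2.57, 3.14, 3.14, 3.14, 3.14].

### API

Orientations are given as a unit quaternion [w, x, y, z].
In Python, from rig import manip gives the robot as it stands.
- The arm moves only by the shell command python3 -m pendant 'ROWS' [FORCE]. ROWS is JSON, a list of rows, each an object of numbers: "dx", "dy", "dz": the shift along the tool's x, y, z in m; "rx", "ry", "rz": the turn, a rotation vector about the tool's x, y, z in degrees; "hand": the finger opening in m, from 0 to 0.0854. In form: [{"dx": .., "dy": .., "dz": .., "rx": .., "ry": .., "rz": .., "hand": ..}, ...]. A call has 1 to 12 rows; each row shifts and turns the commanded pose from where the row before left it, along the tool's axes as they then stand; what a row does not reach is not made up. A row lasts 1/12 s, in which the tool goes at most 41.7 mm and 7.16 degrees, less where a joint would pass 70% of its speed; a pose out of reach is approached as far as the arm can. A call is refused whole if a number of a shift passes 0.0417 or a number of a turn 7.16, either way. A call with a gripper value outside its range is refused whole. The fingers move at their own pace and stop on an object; FORCE is the grip in N (left out, the last holds). Time passes only in rows, so rows that do not move let the fingers close. It gives the time, the measured TCP pose, the force, the opening and the grip force at its end, in the units of the state.
- manip.get_state(): the state, without advancing time (a new reading comes with each control period).
- manip.get_image(name): name is "side" or "top"; returns a dict with "frame" (420x560x3 uint8, red, green, blue), "fx", "fy", "cx", "cy" (pixels), "position" and "attitude" of the camera in the world. Camera axes: x right, y up, looking along -z (the intrinsics and any distortion apply to the point x, -y, -z); pixel columns grow to the right and rows downward; lengths in m; the calibration is good to about 2 mm. A picture is of the moment at which its call begins. There is no depth.
- manip.sign_off(): hands the job in; it is judged then, once.
The state is a dict: "clock": time; "qpos": joint angles; "qd": joint speeds; "effort": joint torques, N m; "position": TCP position; "ee_rot": TCP orientation; "contact_force": force on the tool from outside, world axes, zero at the start; "moment": the same for the moment, N m; "width": finger opening in m; "gripper_force": force on a finger pad.
Only numpy, scipy, OpenCV 4.12 (cv2) and the standard library are available. Lean on these libraries where they do the work, as an engineer would, in place of code of your own. Each camera call takes 0.05 s, during which the arm holds its last target. There are 200 camera calls.

## Working session

There is one attempt and no reset: what is moved stays moved. The work goes in short steps, Python scripts to look and compute and a shell command to move; the robot and the scene stay as the last step left them, time stands still between calls to the robot, and variables do not carry over. Pictures are saved under pics/ and viewed, at most 10 in all, crops included, and the job is handed in when it is done.

```bash
mkdir -p pics; cat > h.py <<'E'
import numpy as np, cv2
from rig import manip
from scipy.spatial.transform import Rotation as R
def cam(n):
    d=manip.get_image(n); return d
def rot(d):
    a=np.array(d["attitude"],float)
    return a if a.shape==(3,3) else R.from_quat(np.r_[a[1:],a[0]]).as_matrix()
def ray(d,u,v):
    p=np.array([[[u,v]]],float)
    K=np.array([[d["fx"],0,d["cx"]],[0,d["fy"],d["cy"]],[0,0,1]])
    x,y=cv2.undistortPoints(p,K,np.array(d.get("distortion",np.zeros(5)),float)).ravel()
    return np.array(d["position"]),rot(d)@np.array([x,-y,-1.])
def onz(d,u,v,z):
    o,r=ray(d,u,v); return o+r*(z-o[2])/r[2]
E
python3 - <<'E'
from h import *
for n in("top","side"):
    d=cam(n); cv2.imwrite(f"pics/{n}0.png",d["frame"][:,:,::-1]); print({k:v for k,v in d.items() if k!="frame"})
s=manip.get_state();print(s, manip.grasp_offset)
E
```

```text
{'fx': 502.2123049307727, 'fy': 502.2123049307727, 'cx': 285.75478825084264, 'cy': 218.10014075377958, 'position': array([ 0.3310947 , -0.07441533,  1.6477537 ]), 'attitude': array([ 0.71272151,  0.04629337, -0.05682256, -0.69760746])}
{'fx': 517.528989789302, 'fy': 517.528989789302, 'cx': 280.6296792297238, 'cy': 210.383177472385, 'position': array([ 0.57831167, -1.35182665,  0.75959577]), 'attitude': array([0.8426153 , 0.53771411, 0.00337541, 0.02918215])}
{'clock': 0.1, 'qpos': array([ 1.08101307e+00,  2.76521543e-01,  1.50602728e+00,  1.19383259e-05,
        1.36068574e+00, -1.20986571e-01]), 'qd': array([ 3.47250745e-05, -5.04747875e-04, -5.32610039e-03, -3.63804629e-04,
        5.09572817e-04,  1.85488401e-04]), 'effort': array([ 8.92915796e-04, -4.17702234e+01, -2.46403545e+01, -4.54063820e-04,
        5.77384169e-03, -1.80092758e-05]), 'position': array([0.20705186, 0.53591724, 0.23052376]), 'ee_rot': array([-2.52396138e-04,  1.83356274e-01,  9.83046185e-01, -7.81217978e-04]), 'contact_force': array([ 1.03093931, -0.54913167,  0.47661276]), 'moment': array([ 0.01738976,  0.0244692 , -0.01693057]), 'gripper_force': 0.0, 'width': 0.0853650297914299} -0.0187
```

View pics/top0.png

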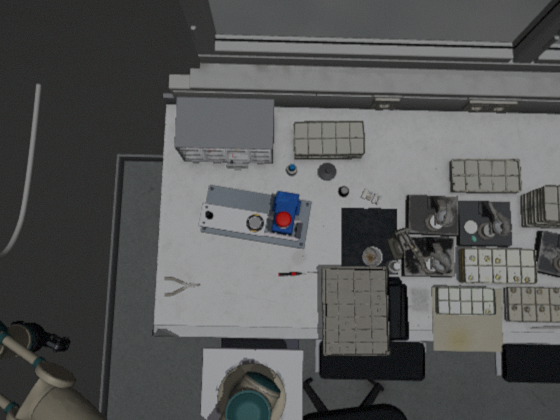

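View pics/side0.png

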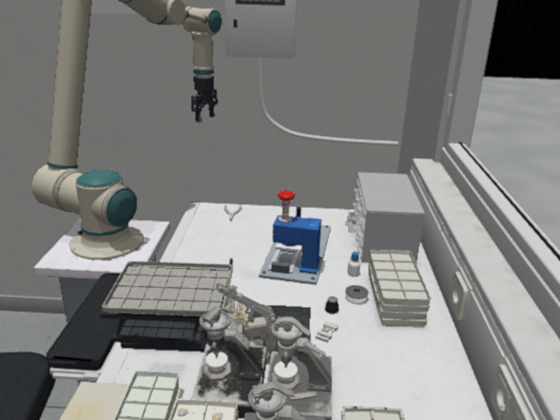

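The top view shows the red knob at about (283,220), the black handle top at (209,215), the watch at (256,223), and base corners at about (210,187), (310,207) and (305,246). In the side view the knob is at (286,195) and the handle at (298,212). Next I measure them.

```bash
python3 - <<'E'
from h import *
def blob(d,m,box):
    x0,y0,x1,y1=box; k=np.zeros(m.shape,np.uint8); k[y0:y1,x0:x1]=m[y0:y1,x0:x1]
    n,l,s,c=cv2.connectedComponentsWithStats(k); i=1+np.argmax(s[1:,4]); print(s[i],c[i]); return c[i]
t=cam("top"); s=cam("side")
def red(d): h=cv2.cvtColor(d["frame"],cv2.COLOR_RGB2HSV); return (((h[...,0]<8)|(h[...,0]>172))&(h[...,1]>150)&(h[...,2]>60)).astype(np.uint8)
def dark(d): return (d["frame"].max(2)<60).astype(np.uint8)
kt=blob(t,red(t),(260,195,310,245)); ks=blob(s,red(s),(270,180,305,210))
ht=blob(t,dark(t),(200,205,220,226)); hs=blob(s,dark(s),(292,203,306,222))
def tri(a,b):
    o1,r1=ray(t,*a);o2,r2=ray(s,*b); q=np.linalg.lstsq(np.c_[r1,-r2],o2-o1,rcond=None)[0]
    p1=o1+r1*q[0];p2=o2+r2*q[1]; return (p1+p2)/2,np.linalg.norm(p1-p2)
K=onz(t,*kt,.215);H=onz(t,*ht,.073)
print("knob tri",tri(kt,ks),"plane",K); print("handle tri",tri(ht,hs),"plane",H)
W=onz(t,256,223,.042); print("watch",W)
v=(H-K)[:2]; print("dist",np.linalg.norm(v),"yaw from knob-handle",np.arctan2(-v[0],v[1]), "w-h",np.linalg.norm((H-W)[:2]))
for p in((210,187),(310,207),(305,246),(201,229)): print(onz(t,*p,.012))
f=t["frame"][170:260,185:325,::-1]; g=s["frame"][180:285,250:350,::-1]
a=cv2.resize(f,None,fx=5,fy=5,interpolation=cv2.INTER_CUBIC); cv2.imwrite("pics/tc.png",a)
E
```

```text
[276 212  15  15 180] [282.98333333 218.88888889]
[278 190  16  10 123] [285.6097561  194.82926829]
[206 211   7   8  42] [208.73809524 214.61904762]
[297 207   3   9  25] [298.   211.32]
knob tri (array([ 0.53891114, -0.08573923,  0.21661335]), np.float64(0.00064629180687852)) plane [ 0.53947094 -0.08572257  0.215     ]
handle tri (array([0.57151955, 0.15036222, 0.05965984]), np.float64(0.002078674516144518)) plane [0.56846094 0.14837042 0.073     ]
watch [ 5.49272433e-01 -3.85593294e-04  4.20000000e-02]
dist 0.23588121486350278 yaw from knob-handle -0.12321238550350633 w-h 0.14998850067883623
[0.67029898 0.15676092 0.012     ]
[ 0.61072103 -0.17578346  0.012     ]
[ 0.48111637 -0.16114065  0.012     ]
[0.52949414 0.18023707 0.012     ]
```

View pics/tc.png

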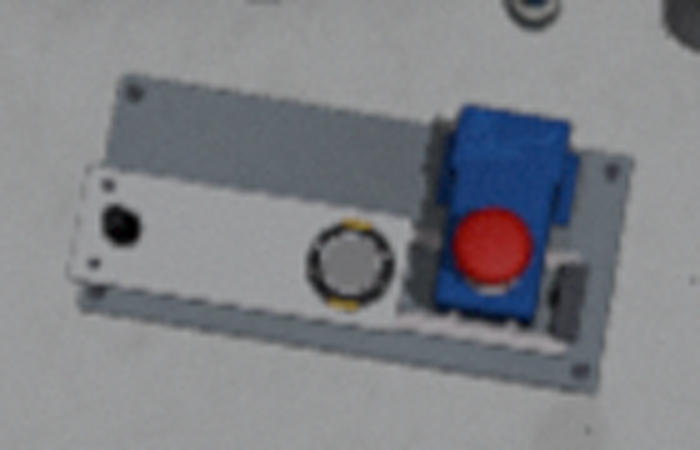

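The refined watch and knob line gives a yaw of about −0.15. That predicts the handle at (0.572, 0.149), which agrees with the triangulation. I'll turn the tool by −12.5° about its z axis and approach the handle at height.

```bash
python3 -m pendant '[{"rz":-6.25},{"rz":-6.25},{"dx":-0.028,"dy":-0.022},{"dx":-0.028,"dy":-0.022},{"dx":-0.028,"dy":-0.022},{"dx":-0.028,"dy":-0.022},{"dx":-0.028,"dy":-0.022},{"dx":-0.028,"dy":-0.022},{"dx":-0.028,"dy":-0.022},{"dx":-0.028,"dy":-0.022},{"dx":-0.028,"dy":-0.022},{"dx":-0.028,"dy":-0.022}]' 20
python3 -m pendant '[{"dx":-0.028,"dy":-0.022},{"dx":-0.028,"dy":-0.022},{"dx":-0.028,"dy":-0.022},{"dx":-0.028,"dy":-0.022},{"dx":-0.027,"dy":-0.020},{},{},{}]'
cat >> h.py <<'E'
def rel(p):
    "offset from TCP to p in tool axes; prints tool-y heading"
    s=manip.get_state(); q=s["ee_rot"]; M=R.from_quat(np.r_[q[1:],q[0]]).as_matrix()
    print("tcp",s["position"].round(4),"heady",np.degrees(np.arctan2(M[1,1],M[0,1])).round(2),"tz",M[:,2].round(3),"off",(M.T@(np.array(p)-s["position"])).round(4),"F",s["contact_force"].round(2),"w",s["width"],"t",s["clock"])
E
python3 -c "
from h import *
rel([.572,.149,.045])
for n in('top','side'):
    d=cam(n)
    f=d['frame'][165:265,185:325] if n=='top' else d['frame'][120:240,230:370]
    cv2.imwrite(f'pics/{n}1.png',cv2.resize(f[:,:,::-1],None,fx=5,fy=5,interpolation=2))"
```

```text
tcp [0.2072 0.5361 0.2308] heady 68.87 tz [-0.001 -0.001 -1.   ] off [-0.4799 -0.2293  0.186 ] F [-0.31 -0.35 -0.59] w 0.08578232970520565 t 0.2invalid input
invalid input
```

View pics/side1.png

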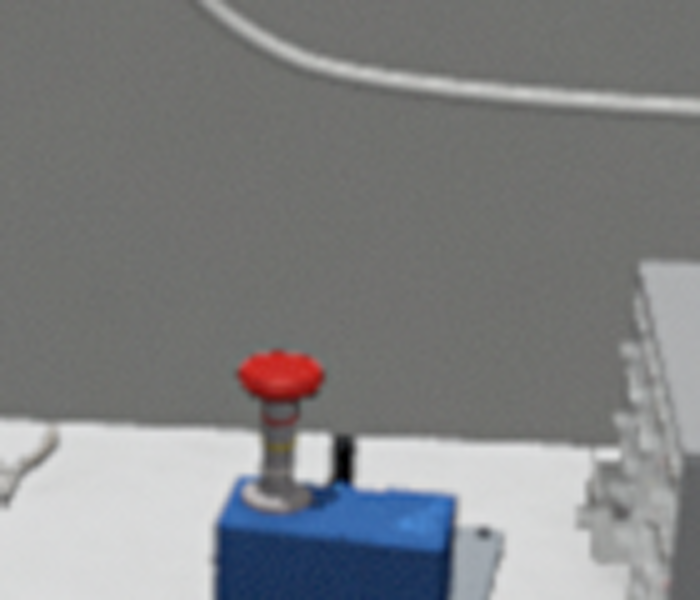

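The picture shows the knob at crop (280,375) and the handle top at (345,437), with no arm in view, so both calls were refused. The rows probably need every field.

```bash
python3 -m pendant '[{"dx":0,"dy":0,"dz":0,"rx":0,"ry":0,"rz":-6.25,"hand":0.085},{"dx":0,"dy":0,"dz":0,"rx":0,"ry":0,"rz":-6.25,"hand":0.085}]' 20
python3 -m pendant '[{"dx":0,"dy":0,"dz":0,"rx":0,"ry":0,"rz":0,"hand":0.085}]'
python3 -c "
from h import *
rel([.572,.149,.045])"
```

```text
clock: 0.47
position: [0.2073, 0.5363, 0.2312]
ee_rot: [-0.0, 0.073, 0.997, -0.0]
contact_force: [0.1, -0.9, 0.3]
width: 0.085
gripper_force: 0.0
clock: 0.55
position: [0.2073, 0.5363, 0.2312]
ee_rot: [-0.0, 0.074, 0.997, -0.0]
contact_force: [0.3, -0.3, -0.2]
width: 0.0847
gripper_force: 0.0
tcp [0.2073 0.5363 0.2312] heady 81.47 tz [-0. -0. -1.] off [-0.4182 -0.3289  0.1863] F [ 0.26 -0.32 -0.22] w 0.08466988976810316 t 0.55
```

All fields are required. Now the approach at height.

```bash
python3 -m pendant '[{"dx":-0.028,"dy":-0.022,"dz":0,"rx":0,"ry":0,"rz":0,"hand":0.085},{"dx":-0.028,"dy":-0.022,"dz":0,"rx":0,"ry":0,"rz":0,"hand":0.085},{"dx":-0.028,"dy":-0.022,"dz":0,"rx":0,"ry":0,"rz":0,"hand":0.085},{"dx":-0.028,"dy":-0.022,"dz":0,"rx":0,"ry":0,"rz":0,"hand":0.085},{"dx":-0.028,"dy":-0.022,"dz":0,"rx":0,"ry":0,"rz":0,"hand":0.085},{"dx":-0.028,"dy":-0.022,"dz":0,"rx":0,"ry":0,"rz":0,"hand":0.085},{"dx":-0.028,"dy":-0.022,"dz":0,"rx":0,"ry":0,"rz":0,"hand":0.085},{"dx":-0.028,"dy":-0.022,"dz":0,"rx":0,"ry":0,"rz":0,"hand":0.085},{"dx":-0.028,"dy":-0.022,"dz":0,"rx":0,"ry":0,"rz":0,"hand":0.085},{"dx":-0.028,"dy":-0.022,"dz":0,"rx":0,"ry":0,"rz":0,"hand":0.085}]' 20
python3 -m pendant '[{"dx":-0.028,"dy":-0.022,"dz":0,"rx":0,"ry":0,"rz":0,"hand":0.085},{"dx":-0.028,"dy":-0.022,"dz":0,"rx":0,"ry":0,"rz":0,"hand":0.085},{"dx":-0.028,"dy":-0.022,"dz":0,"rx":0,"ry":0,"rz":0,"hand":0.085},{"dx":-0.028,"dy":-0.022,"dz":0,"rx":0,"ry":0,"rz":0,"hand":0.085},{"dx":-0.026,"dy":-0.021,"dz":0,"rx":0,"ry":0,"rz":0,"hand":0.085},{"dx":0,"dy":0,"dz":0.03,"rx":0,"ry":0,"rz":0,"hand":0.085},{"dx":0,"dy":0,"dz":0.03,"rx":0,"ry":0,"rz":0,"hand":0.085},{"dx":0,"dy":0,"dz":0.03,"rx":0,"ry":0,"rz":0,"hand":0.085},{"dx":0,"dy":0,"dz":0,"rx":0,"ry":0,"rz":0,"hand":0.085},{"dx":0,"dy":0,"dz":0,"rx":0,"ry":0,"rz":0,"hand":0.085}]'
python3 -c "
from h import *
rel([.572,.149,.045])
out=[]
for n in('top','side'):
    d=cam(n)
    f=d['frame'][165:265,185:325] if n=='top' else d['frame'][150:240,240:366]
    out.append(cv2.resize(f[:,:,::-1],(560,300) if 0 else (420,300),interpolation=2))
cv2.imwrite('pics/a2.png',cv2.resize(np.vstack(out),(420,600)))"
```

```text
clock: 1.38
position: [0.4521, 0.2754, 0.2315]
ee_rot: [0.0, 0.077, 0.997, 0.0]
contact_force: [0.7, 0.6, -0.6]
width: 0.085
gripper_force: 0.0
clock: 2.22
position: [0.5702, 0.1481, 0.1401]
ee_rot: [-0.002, 0.076, 0.997, -0.0]
contact_force: [0.4, 0.1, 0.6]
width: 0.0847
gripper_force: 0.0
tcp [0.5702 0.1481 0.1401] heady 81.26 tz [-0.004 -0.    -1.   ] off [-0.002   0.0012  0.0951] F [0.39 0.06 0.57] w 0.08469140180374826 t 2.2167
```

View pics/a2.png

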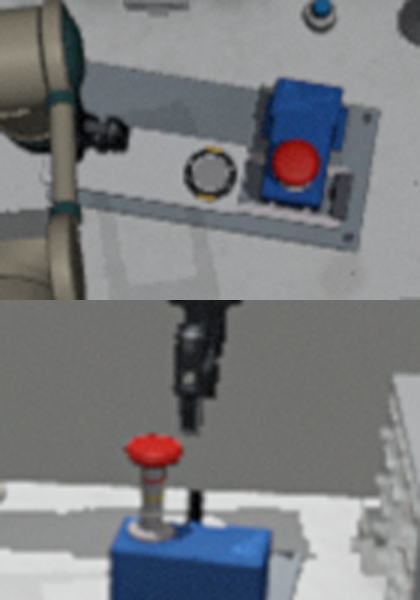

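In the side view the fingers (crop x≈189) are just left of the handle (x≈195), so I shift about 4 mm to +x. The clear space is fine. Next I descend and close.

```bash
python3 -m pendant '[{"dx":-0.004,"dy":0,"dz":0.025,"rx":0,"ry":0,"rz":0,"hand":0.085},{"dx":0,"dy":0,"dz":0.025,"rx":0,"ry":0,"rz":0,"hand":0.085},{"dx":0,"dy":0,"dz":0.025,"rx":0,"ry":0,"rz":0,"hand":0.085},{"dx":0,"dy":0,"dz":0.018,"rx":0,"ry":0,"rz":0,"hand":0.085},{"dx":0,"dy":0,"dz":0,"rx":0,"ry":0,"rz":0,"hand":0.085},{"dx":0,"dy":0,"dz":0,"rx":0,"ry":0,"rz":0,"hand":0.01},{"dx":0,"dy":0,"dz":0,"rx":0,"ry":0,"rz":0,"hand":0.01},{"dx":0,"dy":0,"dz":0,"rx":0,"ry":0,"rz":0,"hand":0.01},{"dx":0,"dy":0,"dz":0,"rx":0,"ry":0,"rz":0,"hand":0.01},{"dx":0,"dy":0,"dz":0,"rx":0,"ry":0,"rz":0,"hand":0.01},{"dx":0,"dy":0,"dz":0,"rx":0,"ry":0,"rz":0,"hand":0.01},{"dx":0,"dy":0,"dz":0,"rx":0,"ry":0,"rz":0,"hand":0.01}]' 25
python3 -c "
from h import *
rel([.572,.149,.045])"
```

```text
clock: 3.32
position: [0.5761, 0.1483, 0.0497]
ee_rot: [0.001, 0.075, 0.997, 0.001]
contact_force: [-0.7, 2.1, 5.9]
width: 0.0165
gripper_force: 25.7
tcp [0.5761 0.1483 0.0497] heady 81.35 tz [ 0.003  0.001 -1.   ] off [0.0042 0.     0.0046] F [-0.72  2.07  5.87] w 0.01651823161830025 t 3.3167
```

The handle is gripped (16.5 mm, 25.7 N). Now I slide it towards −y.

```bash
python3 -m pendant '[{"dx":0,"dy":-0.008,"dz":0,"rx":0,"ry":0,"rz":0,"hand":0.01},{"dx":0,"dy":-0.008,"dz":0,"rx":0,"ry":0,"rz":0,"hand":0.01},{"dx":0,"dy":-0.008,"dz":0,"rx":0,"ry":0,"rz":0,"hand":0.01},{"dx":0,"dy":-0.008,"dz":0,"rx":0,"ry":0,"rz":0,"hand":0.01},{"dx":0,"dy":-0.008,"dz":0,"rx":0,"ry":0,"rz":0,"hand":0.01},{"dx":0,"dy":-0.008,"dz":0,"rx":0,"ry":0,"rz":0,"hand":0.01},{"dx":0,"dy":-0.008,"dz":0,"rx":0,"ry":0,"rz":0,"hand":0.01},{"dx":0,"dy":-0.008,"dz":0,"rx":0,"ry":0,"rz":0,"hand":0.01},{"dx":0,"dy":-0.008,"dz":0,"rx":0,"ry":0,"rz":0,"hand":0.01},{"dx":0,"dy":0,"dz":0,"rx":0,"ry":0,"rz":0,"hand":0.01}]'
python3 -m pendant '[{"dx":0,"dy":-0.004,"dz":0,"rx":0,"ry":0,"rz":0,"hand":0.01},{"dx":0,"dy":-0.004,"dz":0,"rx":0,"ry":0,"rz":0,"hand":0.01},{"dx":0,"dy":-0.003,"dz":0,"rx":0,"ry":0,"rz":0,"hand":0.01},{"dx":0,"dy":0,"dz":0,"rx":0,"ry":0,"rz":0,"hand":0.01}]'
python3 -m pendant '[{"dx":0,"dy":-0.002,"dz":0,"rx":0,"ry":0,"rz":0,"hand":0.01},{"dx":0,"dy":-0.002,"dz":0,"rx":0,"ry":0,"rz":0,"hand":0.01},{"dx":0,"dy":0,"dz":0,"rx":0,"ry":0,"rz":0,"hand":0.01},{"dx":0,"dy":0,"dz":0,"rx":0,"ry":0,"rz":0,"hand":0.01}]'
```

```text
clock: 4.15
position: [0.5656, 0.0753, 0.0496]
ee_rot: [0.002, 0.076, 0.997, -0.0]
contact_force: [0.5, -2.6, 5.7]
width: 0.0168
gripper_force: 25.7
clock: 4.48
position: [0.5642, 0.0654, 0.0497]
ee_rot: [0.002, 0.075, 0.997, 0.0]
contact_force: [0.7, -0.1, 5.9]
width: 0.0167
gripper_force: 25.7
clock: 4.82
position: [0.5637, 0.0617, 0.0496]
ee_rot: [0.002, 0.075, 0.997, 0.0]
contact_force: [0.6, 0.6, 6.2]
width: 0.0168
gripper_force: 25.7
```

```bash
python3 -m pendant '[{"dx":0,"dy":-0.002,"dz":0,"rx":0,"ry":0,"rz":0,"hand":0.01},{"dx":0,"dy":-0.001,"dz":0,"rx":0,"ry":0,"rz":0,"hand":0.01},{"dx":0,"dy":0,"dz":0,"rx":0,"ry":0,"rz":0,"hand":0.01}]'
python3 -m pendant '[{"dx":0,"dy":-0.002,"dz":0,"rx":0,"ry":0,"rz":0,"hand":0.01},{"dx":0,"dy":-0.001,"dz":0,"rx":0,"ry":0,"rz":0,"hand":0.01},{"dx":0,"dy":0,"dz":0,"rx":0,"ry":0,"rz":0,"hand":0.01}]'
```

```text
clock: 5.07
position: [0.5636, 0.0615, 0.0497]
ee_rot: [0.002, 0.076, 0.997, 0.003]
contact_force: [1.5, 9.5, 4.5]
width: 0.0169
gripper_force: 25.8
clock: 5.32
position: [0.5636, 0.0614, 0.0497]
ee_rot: [0.003, 0.077, 0.997, 0.005]
contact_force: [3.2, 17.3, 3.5]
width: 0.0165
gripper_force: 26.4
```

The carriage is against the stop: the force rose to 17 N with no further motion, and the handle is 150 mm from the knob axis as expected. I unwind, release, lift straight up and close the fingers.

```bash
python3 -m pendant '[{"dx":0,"dy":0.004,"dz":0,"rx":0,"ry":0,"rz":0,"hand":0.01},{"dx":0,"dy":0,"dz":0,"rx":0,"ry":0,"rz":0,"hand":0.05},{"dx":0,"dy":0,"dz":0,"rx":0,"ry":0,"rz":0,"hand":0.05},{"dx":0,"dy":0,"dz":0,"rx":0,"ry":0,"rz":0,"hand":0.05},{"dx":0,"dy":0,"dz":-0.035,"rx":0,"ry":0,"rz":0,"hand":0.05},{"dx":0,"dy":0,"dz":-0.038,"rx":0,"ry":0,"rz":0,"hand":0.05},{"dx":0,"dy":0,"dz":-0.038,"rx":0,"ry":0,"rz":0,"hand":0.0},{"dx":0,"dy":0,"dz":-0.038,"rx":0,"ry":0,"rz":0,"hand":0.0},{"dx":0,"dy":0,"dz":-0.038,"rx":0,"ry":0,"rz":0,"hand":0.0},{"dx":0,"dy":0,"dz":-0.038,"rx":0,"ry":0,"rz":0,"hand":0.0},{"dx":0,"dy":0,"dz":0,"rx":0,"ry":0,"rz":0,"hand":0.0},{"dx":0,"dy":0,"dz":0,"rx":0,"ry":0,"rz":0,"hand":0.0}]'
python3 - <<'E'
from h import *
rel([.540,-.0865,.225])
t=cam("top"); cv2.imwrite("pics/a3.png",cv2.resize(t["frame"][165:265,185:325,::-1],None,fx=4,fy=4,interpolation=2))
E
```

```text
clock: 6.32
position: [0.5628, 0.0592, 0.2757]
ee_rot: [0.003, 0.076, 0.997, 0.0]
contact_force: [0.7, 0.2, -1.0]
width: -0.0
gripper_force: 0.0
tcp [0.5628 0.0592 0.2757] heady 81.33 tz [ 0.005 -0.    -1.   ] off [ 0.0009 -0.1475  0.0506] F [ 0.65  0.18 -0.96] w -3.882444874561385e-05 t 6.3167
```

View pics/a3.png

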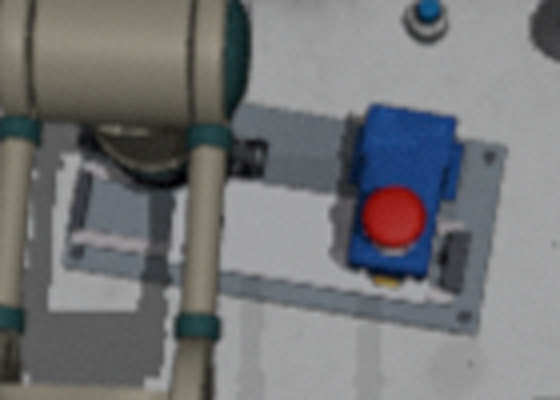

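The carriage plate now reaches the dark stop (crop ≈(452,260)) and the watch is under the head. I move over the knob and down to just above its top.

```bash
python3 -m pendant '[{"dx":0,"dy":-0.03,"dz":0,"rx":0,"ry":0,"rz":0,"hand":0},{"dx":0,"dy":-0.03,"dz":0,"rx":0,"ry":0,"rz":0,"hand":0},{"dx":0,"dy":-0.03,"dz":0,"rx":0,"ry":0,"rz":0,"hand":0},{"dx":0,"dy":-0.03,"dz":0,"rx":0,"ry":0,"rz":0,"hand":0},{"dx":0.001,"dy":-0.0275,"dz":0,"rx":0,"ry":0,"rz":0,"hand":0},{"dx":0,"dy":0,"dz":0.02,"rx":0,"ry":0,"rz":0,"hand":0},{"dx":0,"dy":0,"dz":0.02,"rx":0,"ry":0,"rz":0,"hand":0},{"dx":0,"dy":0,"dz":0,"rx":0,"ry":0,"rz":0,"hand":0},{"dx":0,"dy":0,"dz":0,"rx":0,"ry":0,"rz":0,"hand":0}]'
python3 - <<'E'
from h import *
rel([.540,-.0865,.180])
d=cam("side"); cv2.imwrite("pics/s3.png",cv2.resize(d["frame"][140:260,220:360,::-1],None,fx=5,fy=5,interpolation=2))
E
```

```text
clock: 7.12
position: [0.5368, -0.0857, 0.2306]
ee_rot: [-0.003, 0.076, 0.997, 0.001]
contact_force: [-0.4, 0.0, 0.5]
width: -0.0001
gripper_force: 0.0
tcp [ 0.5368 -0.0857  0.2306] heady 81.34 tz [-0.006  0.002 -1.   ] off [-0.0036 -0.0003  0.0506] F [-0.39  0.04  0.47] w -0.00010504711868414874 t 7.1167
```

View pics/s3.png

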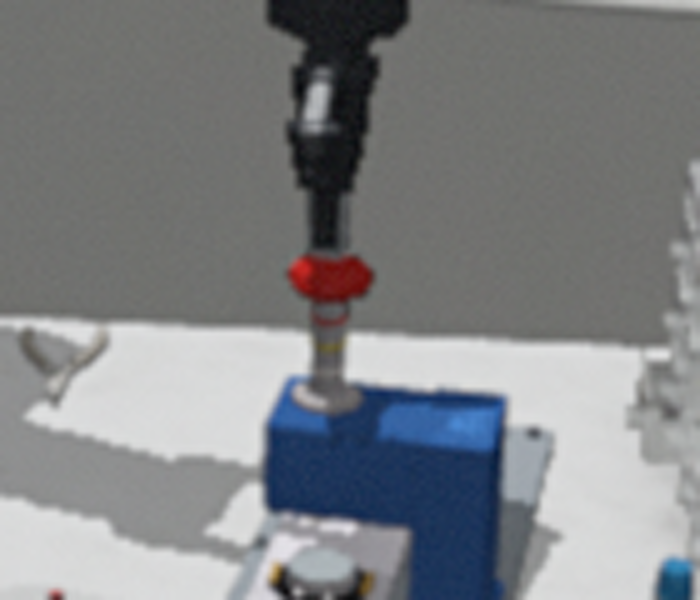

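The fingers are centred just above the knob at crop (330,255). The watch shows at (320,570) below the head, so I check it lies on the plunger axis before pressing.

```bash
python3 - <<'E'
from h import *
d=cam("side"); p=onz(d,220+322/5,140+568/5,.042); print(p)
v=p[:2]-[.540,-.0865]; print(v)
E
python3 -m pendant '[{"dx":-0.003,"dy":0,"dz":0.004,"rx":0,"ry":0,"rz":0,"hand":0},{"dx":0,"dy":0,"dz":0.002,"rx":0,"ry":0,"rz":0,"hand":0},{"dx":0,"dy":0,"dz":0.001,"rx":0,"ry":0,"rz":0,"hand":0},{"dx":0,"dy":0,"dz":0,"rx":0,"ry":0,"rz":0,"hand":0}]'
```

```text
[ 0.54079353 -0.09433436  0.042     ]
[ 0.00079353 -0.00783436]
clock: 7.55
position: [0.5417, -0.0861, 0.2263]
ee_rot: [0.0, 0.075, 0.997, 0.0]
contact_force: [0.4, 0.4, 0.3]
width: -0.0
gripper_force: 0.0
```

The watch is on the axis to within the visible-rim bias. Now I press in stages.

```bash
python3 -m pendant '[{"dx":0,"dy":0,"dz":0.003,"rx":0,"ry":0,"rz":0,"hand":0},{"dx":0,"dy":0,"dz":0.003,"rx":0,"ry":0,"rz":0,"hand":0},{"dx":0,"dy":0,"dz":0,"rx":0,"ry":0,"rz":0,"hand":0}]'
python3 -m pendant '[{"dx":0,"dy":0,"dz":0.003,"rx":0,"ry":0,"rz":0,"hand":0},{"dx":0,"dy":0,"dz":0.003,"rx":0,"ry":0,"rz":0,"hand":0},{"dx":0,"dy":0,"dz":0.003,"rx":0,"ry":0,"rz":0,"hand":0},{"dx":0,"dy":0,"dz":0.003,"rx":0,"ry":0,"rz":0,"hand":0},{"dx":0,"dy":0,"dz":0,"rx":0,"ry":0,"rz":0,"hand":0}]'
python3 -m pendant '[{"dx":0,"dy":0,"dz":0.003,"rx":0,"ry":0,"rz":0,"hand":0},{"dx":0,"dy":0,"dz":0.003,"rx":0,"ry":0,"rz":0,"hand":0},{"dx":0,"dy":0,"dz":0.003,"rx":0,"ry":0,"rz":0,"hand":0},{"dx":0,"dy":0,"dz":0.003,"rx":0,"ry":0,"rz":0,"hand":0},{"dx":0,"dy":0,"dz":0,"rx":0,"ry":0,"rz":0,"hand":0},{"dx":0,"dy":0,"dz":0,"rx":0,"ry":0,"rz":0,"hand":0}]'
```

```text
clock: 7.8
position: [0.5421, -0.0863, 0.2214]
ee_rot: [0.001, 0.075, 0.997, -0.0]
contact_force: [-0.5, 0.4, 6.4]
width: 0.0001
gripper_force: 3.4
clock: 8.22
position: [0.5421, -0.0863, 0.2095]
ee_rot: [0.001, 0.075, 0.997, -0.0]
contact_force: [-1.8, 0.8, 6.6]
width: -0.0
gripper_force: 3.5
clock: 8.72
position: [0.5421, -0.0863, 0.1976]
ee_rot: [0.001, 0.075, 0.997, -0.0]
contact_force: [-0.7, 0.5, 5.7]
width: -0.0001
gripper_force: 2.9
```

```bash
python3 -m pendant '[{"dx":0,"dy":0,"dz":0.002,"rx":0,"ry":0,"rz":0,"hand":0},{"dx":0,"dy":0,"dz":0.002,"rx":0,"ry":0,"rz":0,"hand":0},{"dx":0,"dy":0,"dz":0.002,"rx":0,"ry":0,"rz":0,"hand":0},{"dx":0,"dy":0,"dz":0.002,"rx":0,"ry":0,"rz":0,"hand":0},{"dx":0,"dy":0,"dz":0.002,"rx":0,"ry":0,"rz":0,"hand":0},{"dx":0,"dy":0,"dz":0.002,"rx":0,"ry":0,"rz":0,"hand":0},{"dx":0,"dy":0,"dz":0,"rx":0,"ry":0,"rz":0,"hand":0}]'
python3 -m pendant '[{"dx":0,"dy":0,"dz":0.002,"rx":0,"ry":0,"rz":0,"hand":0},{"dx":0,"dy":0,"dz":0.002,"rx":0,"ry":0,"rz":0,"hand":0},{"dx":0,"dy":0,"dz":0.0015,"rx":0,"ry":0,"rz":0,"hand":0},{"dx":0,"dy":0,"dz":0,"rx":0,"ry":0,"rz":0,"hand":0},{"dx":0,"dy":0,"dz":0,"rx":0,"ry":0,"rz":0,"hand":0},{"dx":0,"dy":0,"dz":0,"rx":0,"ry":0,"rz":0,"hand":0},{"dx":0,"dy":0,"dz":0,"rx":0,"ry":0,"rz":0,"hand":0},{"dx":0,"dy":0,"dz":0,"rx":0,"ry":0,"rz":0,"hand":0},{"dx":0,"dy":0,"dz":0,"rx":0,"ry":0,"rz":0,"hand":0},{"dx":0,"dy":0,"dz":0,"rx":0,"ry":0,"rz":0,"hand":0}]'
python3 - <<'E'
from h import *
rel([.540,-.0865,.180])
d=cam("side"); cv2.imwrite("pics/s4.png",cv2.resize(d["frame"][160:260,230:340,::-1],None,fx=6,fy=6,interpolation=2)[:600])
E
```

```text
clock: 9.3
position: [0.5421, -0.0863, 0.1865]
ee_rot: [0.001, 0.075, 0.997, -0.0]
contact_force: [-2.0, 1.1, 10.0]
width: 0.0004
gripper_force: 5.0
clock: 10.13
position: [0.5422, -0.0863, 0.1814]
ee_rot: [0.002, 0.075, 0.997, -0.0]
contact_force: [-3.3, 0.4, 12.7]
width: -0.0002
gripper_force: 6.2
tcp [ 0.5422 -0.0863  0.1814] heady 81.38 tz [ 0.003 -0.001 -1.   ] off [ 0.0021 -0.0005  0.0014] F [-3.35  0.39 12.7 ] w -0.0002108328939377373 t 10.1333
```

View pics/s4.png

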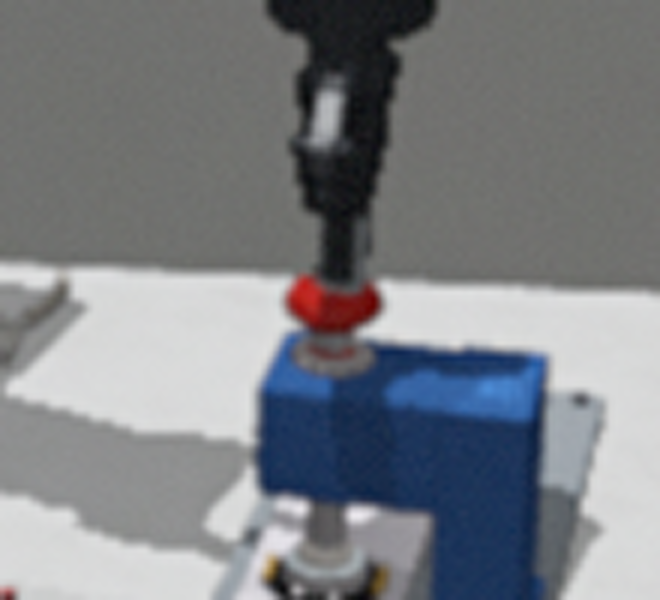

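The red ring sits at the collar (crop ≈(333,352)) and the pad is on the watch glass (≈(325,560)). A further 1.5 mm centres the travel, then I hold and sign off.

```bash
python3 -m pendant '[{"dx":0,"dy":0,"dz":0.0015,"rx":0,"ry":0,"rz":0,"hand":0},{"dx":0,"dy":0,"dz":0,"rx":0,"ry":0,"rz":0,"hand":0},{"dx":0,"dy":0,"dz":0,"rx":0,"ry":0,"rz":0,"hand":0},{"dx":0,"dy":0,"dz":0,"rx":0,"ry":0,"rz":0,"hand":0},{"dx":0,"dy":0,"dz":0,"rx":0,"ry":0,"rz":0,"hand":0},{"dx":0,"dy":0,"dz":0,"rx":0,"ry":0,"rz":0,"hand":0},{"dx":0,"dy":0,"dz":0,"rx":0,"ry":0,"rz":0,"hand":0},{"dx":0,"dy":0,"dz":0,"rx":0,"ry":0,"rz":0,"hand":0},{"dx":0,"dy":0,"dz":0,"rx":0,"ry":0,"rz":0,"hand":0},{"dx":0,"dy":0,"dz":0,"rx":0,"ry":0,"rz":0,"hand":0}]'
python3 -c "
from rig import manip
print(manip.sign_off())"
```

```text
clock: 11.02
position: [0.5422, -0.0863, 0.18]
ee_rot: [0.002, 0.075, 0.997, -0.0]
contact_force: [-2.6, 1.2, 13.0]
width: -0.0
gripper_force: 6.4
the job is handed in; nothing more can be done
None
```

The job is handed in at 11 s: the carriage is home against its stop, and the fingers hold the knob at the third click with the fingertips at z = 180 mm, pushing about 13 N, and the pad on the watch glass; `sign_off()` returned no verdict.

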